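# Lock the perch clamp with its wire-lock linch pin

### The job

Lock the budgie perch in its steel clamp: pick up the steel lock pin, push it through the hole in the clamp's sliding bush and two lugs until its head has driven the stiff bush flush and is fully home, then flip the pin's sprung wire ring right over the lugs until it snaps down past the pin's end and stays there. Feel your way gently, without forcing anything against the clamp, and leave the other things on the table where they are.

Things in the scene. Friction and masses are not known exactly. Their poses are not given: they have to be found in the camera images.
- clamp: Steel perch clamp, fixed: foot 75 x 60 x 6 mm, block 36 x 34 mm up to 43 mm high, on it two upright lugs (each 8 mm thick in x, 22 mm wide, 43 to 80 mm high, 6 mm apart), before them the sliding bush. An 18 mm wooden perch runs through the block along y (-45 to 140 mm) at height 26 mm. Origin: underside centre of the foot; x = way the pin goes in. 45 N on it bends it: push under 25 N.
- clamp_hole (a point): Mouth of the pin's square hole when the bush is flush: point on the hole's axis (the clamp's x), 65 mm above the table, 14 mm to -x of the clamp's origin, axes as the clamp's. The hole, 11.4 mm wide, runs through bush (6 mm) and both lugs, 28 mm in all, with 1.5 mm chamfers on the -x side of each. The shoulder must end here.
- bush (a joint): How far (m) the bush, a dark steel plate 22 x 22 x 6 mm round the hole, stands off the first lug: 0 = flush; it starts 6 to 12 mm out (towards the robot). It slides along the hole's axis so stiffly (13 to 19 N to move it) that it lags behind the hand, and stays where left: the pin's shoulder must drive it in until it is flush and the push rises sharply.
- pin: Loose steel lock pin, about 140 g, lying on the flat of its head. Origin: centre of the shoulder (head's front face), on the shank's axis, 9 mm above the table as it lies; x points to the tip. Head x = -36 to 0, 18 mm wide (y) and high: grip it here from above across y. Hinge block 12 mm wide behind it to x = -48. Home: origin at clamp_hole, bush flush.
- pin_tip (a point): Tip of the pin's shank, at x = 44 mm from the pin's origin, axes as the pin's. The shank is 10 mm square; its last 4 mm taper to 4 mm square. When home, the tip stands 16 mm out of the second lug.
- ring_hinge (a point): Centre of the hinge of the pin's wire ring, at x = -42 mm from the pin's origin, on the shank's axis; the hinge axis is the pin's y.
- bail (a joint): Angle (rad) of the wire ring. 0 = open: ring up and leaning back, 115 degrees from the shank's direction; grows as it flips forward over head and lugs; 2.01 = level with the shank, stop at 2.16. A light spring (under 1 N at the bar) throws it back open if let go before it has snapped. Snapped, the bar rests under the tip at about 2.10.
- ring_bar (a point): Middle of the ring's cross bar (8 mm thick, along y), 85 mm from the hinge; two 5 mm wire arms at y = -20 and +20 mm join it to the hinge. The bar is sprung along the arms (1.1 N/mm): when the thumb tab is pressed down with about 9 N the bar rides out about 5 mm over the pin's tip and snaps under it. The ring straddles both lugs.
- thumb_tab (a point): Middle of the end face of the thumb tab, a smooth grey block 16 mm wide (y), 8 mm thick just beyond the bar, at right angles to the ring: face 92 mm along the ring from the hinge, 24 mm across it. Ring open: the face looks back and slightly down. Closed: it looks up, some 16 mm above the shank's axis. Push this face from behind to swing the ring over, then press it down to snap.
- clothespin: Bystander: wooden clothespin toy, 75 x 10 x 12 mm, lying on the table; origin at its underside.
- dish: Bystander: white ceramic feeding dish, 104 mm across, 35 mm high; origin at its underside.
- rattle_center (a point): Bystander: centre of the purple rattle ball, 38 mm across, lying in the dish.
- cups_tall: Bystander: three stacked clear cups, 74 mm across, 156 mm high; origin at the underside.
- cups_low: Bystander: two stacked clear cups, 86 mm across, 104 mm high; origin at the underside.
- seed_jar: Bystander: glass jar with lid, 68 mm across, 100 mm high; origin at the underside.
- mirror: Bystander: round toy mirror, 60 mm across, 6 mm thick, lying flat; origin at its underside.
Not all that is in view belongs to the job. What is shaped like the pin but green or yellow is not meant. Leave any pink look-alike of the clamp alone.

How it is judged:
By the outcome, as a careful person would: the job done as asked, in the order asked, and still so for the second after the job is handed in, with the robot touching nothing.
It also fails if it takes over 72 s, if anything falls off the work surface, if the arm or the gripper's body presses on something with over 40 N, if the wrist force passes 120 N, or if a joint passes its speed limit or range.

### The arm

A 7-joint arm with a two-finger parallel gripper is mounted at the origin on the work surface. World frame = base frame: x ahead of the robot, y to its left, z up, the work surface at z = 0. Lengths are in m, angles in rad, forces in N, time in s.
With the tool pointing down it reaches from about 0.375 to 0.925 m from the base axis. Payload 3.1 kg.
Tool frame: the origin (TCP) lies midway between the tips of the shut fingers; the grasp point (between the pads) lies 19 mm behind it; z points along the fingers, y is the line along which they close (so a half turn about z gives the same grasp; the last joint's range is limited). The gripper opens to 85 mm and grips with 20 to 120 N. Pads are 22 mm wide; open, the fingers measure 114 mm over their backs; the gripper's body (76 mm by 85 mm) begins 54 mm behind the grasp point. The pads swing forward as they close: fully open they stand 13 mm farther back than shut.
Start: joints at [-1.333, 0.383, 0.044, 1.598, -0.018, 1.161, -0.05], TCP at [0.214, 0.614, 0.231] pointing down, gripper open.
Joint ranges: [-2.61, 2.61], [-0.41, 2.15], [-1.48, 1.57], [0, 2.5], [-1.57, 4.71], [0.05, 1.97], [-2.85, 2.85]. Speed limits (rad/s): [2.79, 2.79, 3.14, 3.14, 3.14, 3.14, 3.14].

### API

Orientations are given as a unit quaternion [x, y, z, w].
In Python, from station import manip, planner, sensors, imaging, order gives the robot as it stands. The module is installed in compiled form; this text tells all that it offers. Calls block until the motion is done:
- manip.move_to(position, orientation): joint-space move of the TCP to a pose.
- manip.servo_line(position, rate=0.15, ori=None): straight line of the TCP; ori=None keeps the orientation; rate is the mean speed in m/s.
- manip.move_j(angles): joint-space move.
- manip.set_gripper(opening, effort=None): opening from 0.0 (shut) to 1.0 (fully open); effort is the grip in N (None keeps the last); returns when the fingers have stopped.
- manip.hold(seconds).
- planner.solve_ik(position, orientation): joint angles nearest the present ones, or None.
- sensors.get_obs(): the state.
- imaging.camera(name): name is "scene" or "top" or "wrist"; returns a dict with "image" (420x560x3 uint8, red, green, blue), "fx", "fy", "cx", "cy" (pixels), "rvec" (rotation vector, rad) and "tvec" (3), from world to camera coordinates, as OpenCV has them; the wrist camera has in their place "T_tool_cam" (4x4, takes a point from camera to tool coordinates, whose origin is the TCP and whose axes are the flange's). Camera axes: x right, y down, z forward; pixel columns grow to the right and rows downward; lengths in m; the calibration is good to about 2 mm. A picture is of the moment at which its call begins: read the wrist's pose just before it. There is no depth.
A pose or a line that the arm cannot do raises manip.IKError and nothing moves.
- order.job_done(): hands the job in; it is judged then, once.
Trained networks look in a picture, given as the dict that the camera call returned (one of the last four; its "shot" number tells which), for a name from the list of things; names that differ only in an ending like _2 or _b are one class to them, and where a whole thing is asked for, a point or a joint stands for the part that bears it (a point fixed in the world has none). Each returns a list of dicts, best first, with "p" (0 to 1); they miss things now and then, are a little off and sometimes report something else, mostly with a low value. They report only what shows in the picture. A call takes as long as a camera call. They do not tell look-alikes from the thing itself.
- imaging.outline_of(thing, picture): "mask" (420x560 bool, what is visible of it).
- imaging.landmark_of(thing, picture): "position" ([x, y, z] in m, in the coordinates of the camera as it stood for that picture, good to about 4 mm: a listed point, or the origin of a listed thing).
The state is a dict: "clock": time; "joint_pos": joint angles; "qvel": joint speeds; "effort": joint torques, N m; "tool_pos": TCP position; "tcp_rot": TCP orientation; "ft_force": force on the tool from outside, world axes, zero at the start; "moment": the same for the moment, N m; "gripper_width": opening from 0.0 (shut) to 1.0 (fully open); "grasp_force": force on a finger pad.
Only numpy, scipy, OpenCV 4.12 (cv2) and the standard library are available. Lean on these libraries where they do the work, as an engineer would, in place of code of your own. Each camera call takes 0.05 s, during which the arm holds its last target. There are 200 camera calls.

## Working session

There is one attempt and no reset: what is moved stays moved. The work goes in short steps, each a Python script; the robot and the scene stay as the last script left them, time stands still between calls to the robot, and variables do not carry over. Pictures are saved under pics/ and viewed, at most 10 in all, crops included, and the job is handed in when it is done.

```bash
mkdir -p pics
cat > h.py <<'E'
import numpy as np, cv2
from scipy.spatial.transform import Rotation as R
from station import manip, planner, sensors, imaging, order
def cam2world(pic,p,obs=None):
    p=np.asarray(p,float)
    if 'rvec' in pic:
        M=cv2.Rodrigues(np.asarray(pic['rvec'],float))[0]; return M.T@(p-np.asarray(pic['tvec']).ravel())
    T=np.asarray(pic['T_tool_cam']); q=T[:3,:3]@p+T[:3,3]
    return R.from_quat(obs['tcp_rot']).apply(q)+np.asarray(obs['tool_pos'])
def w2px(pic,w,obs=None):
    if 'rvec' in pic:
        M=cv2.Rodrigues(np.asarray(pic['rvec'],float))[0]; c=M@np.asarray(w)+np.asarray(pic['tvec']).ravel()
    else:
        T=np.asarray(pic['T_tool_cam']); q=R.from_quat(obs['tcp_rot']).inv().apply(np.asarray(w)-np.asarray(obs['tool_pos'])); c=T[:3,:3].T@(q-T[:3,3])
    return np.array([pic['fx']*c[0]/c[2]+pic['cx'],pic['fy']*c[1]/c[2]+pic['cy']])
def look(name,things,n=3):
    o=sensors.get_obs(); pic=imaging.camera(name); out={}
    for t in things:
        r=imaging.landmark_of(t,pic)
        out[t]=[(round(d['p'],2),cam2world(pic,d['position'],o)) for d in r[:n]]
        for p,w in out[t]: print(name,t,p,w.round(4),w2px(pic,w,o).round())
    return pic,o,out
def save(pic,name,crop=None,s=1):
    im=pic['image'][:,:,::-1]
    if crop: x0,y0,x1,y1=crop; im=im[y0:y1,x0:x1]
    cv2.imwrite('pics/'+name,cv2.resize(im,None,fx=s,fy=s,interpolation=cv2.INTER_CUBIC))
def st():
    o=sensors.get_obs(); print('t',round(o['clock'],2),'tcp',np.round(o['tool_pos'],4),'q',np.round(o['tcp_rot'],3),'F',np.round(o['ft_force'],1),'g',round(o['gripper_width'],3),np.round(o['grasp_force'],1)); return o
E
python3 - <<'E'
from h import *
st()
T=['clamp','clamp_hole','pin','pin_tip','ring_hinge','ring_bar','thumb_tab','clothespin','dish','cups_tall','cups_low','seed_jar','mirror']
a,_,_=look('top',T); b,_,_=look('scene',T)
save(a,'top.png',s=1.4); save(b,'scene.png',s=1.4); st()
E
```

```text
t 0.0 tcp [0.2139 0.6128 0.2299] q [ 0.167  0.986 -0.001 -0.   ] F [-0.2 -0.6 -0.8] g 0.998 0.0
top clamp 0.9 [ 6.222e-01  2.820e-02 -5.000e-04] [276. 184.]
top clamp 0.86 [0.7941 0.071  0.0013] [264. 133.]
top clamp 0.76 [0.447  0.1564 0.0025] [235. 238.]
top clamp_hole 0.93 [0.7834 0.0688 0.0724] [264. 128.]
top clamp_hole 0.84 [0.6128 0.0301 0.0656] [276. 182.]
top clamp_hole 0.75 [0.4354 0.1533 0.0666] [234. 239.]
top pin 0.84 [ 0.2905 -0.2103  0.0103] [353. 290.]
top pin 0.74 [ 0.5224 -0.2087  0.0108] [351. 215.]
top pin 0.74 [ 0.3753 -0.3871  0.0114] [409. 263.]
top pin_tip 0.74 [ 0.2519 -0.2349  0.0112] [361. 303.]
top pin_tip 0.66 [ 0.56   -0.191   0.0055] [345. 204.]
top pin_tip 0.62 [ 0.4084 -0.4167  0.0073] [418. 252.]
top ring_hinge 0.79 [ 0.317  -0.1863  0.0107] [345. 281.]
top ring_hinge 0.75 [ 0.4875 -0.2233  0.0051] [355. 226.]
top ring_hinge 0.73 [0.477  0.0201 0.0033] [278. 229.]
top ring_bar 0.53 [ 0.3476 -0.1633  0.0854] [341. 270.]
top ring_bar 0.51 [ 0.299  -0.351   0.0888] [406. 287.]
top ring_bar 0.43 [ 0.451  -0.2385  0.0848] [365. 235.]
top thumb_tab 0.67 [ 
[... 1605 characters left out ...]
.]
scene ring_bar 0.59 [ 0.3403 -0.1577  0.0898] [173. 212.]
scene ring_bar 0.51 [ 0.2973 -0.3469  0.0864] [ 85. 256.]
scene thumb_tab 0.95 [ 0.2793 -0.3319  0.0804] [ 88. 250.]
scene thumb_tab 0.76 [ 0.3602 -0.1449  0.0843] [184. 214.]
scene thumb_tab 0.64 [ 0.4211 -0.2495  0.0802] [167. 254.]
scene dish 0.72 [ 7.751e-01 -1.291e-01  7.000e-04] [352. 321.]
scene cups_tall 0.71 [7.152e-01 3.274e-01 1.000e-04] [408. 194.]
scene cups_low 0.72 [ 7.097e-01 -3.085e-01  5.000e-04] [268. 378.]
scene seed_jar 0.89 [ 0.4641  0.3829 -0.0034] [336. 160.]
scene mirror 0.64 [ 0.5788 -0.4132  0.0056] [165. 384.]
t 1.4 tcp [0.2142 0.6137 0.2313] q [ 0.167  0.986  0.    -0.   ] F [ 0.9 -1.3 -0.3] g 0.997 0.0
```

View pics/top.png

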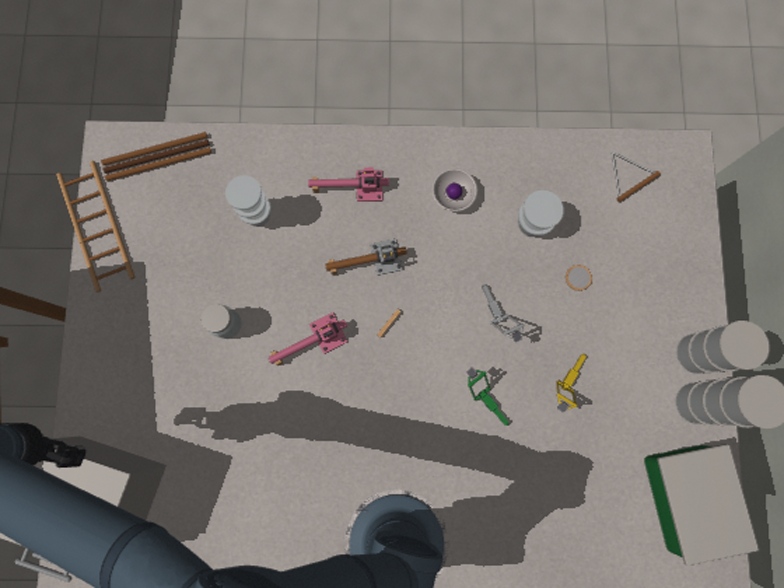

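View pics/scene.png

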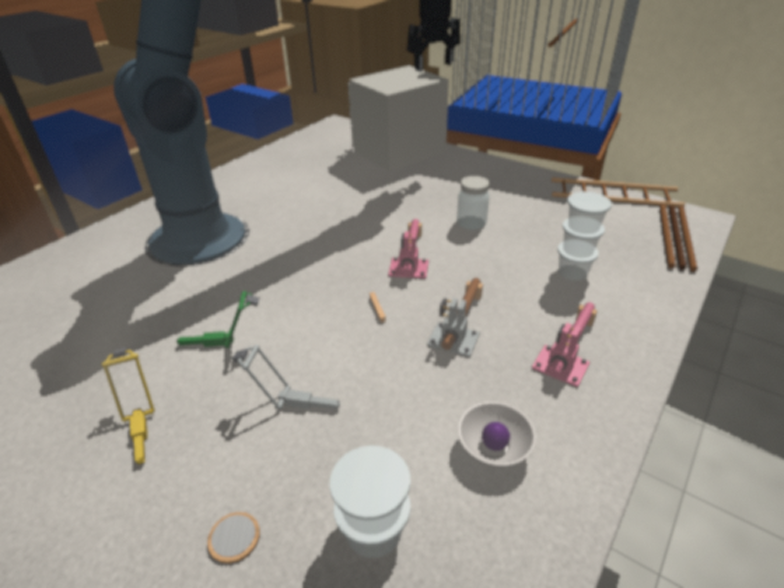

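Pins: steel at top-pic px (505,318), green (490,395), yellow (572,385). Clamps: steel (385,256), pink (372,184) and (328,333). I'm choosing the two grey steel ones, and checking both up close with the wrist camera next.

```bash
cat >> h.py <<'E'
def down(yaw,tilt=0.):
    # tool x = heading yaw, z down; tilt>0: fingertips lean forward (+heading)
    z=np.array([np.sin(tilt),0,-np.cos(tilt)]); x=np.array([np.cos(tilt),0,np.sin(tilt)])
    M=np.stack([x,np.cross(z,x),z],1)
    return (R.from_euler('z',yaw)*R.from_matrix(M)).as_quat()
E
python3 - <<'E'
from h import *
p=np.array([0.521,-0.209]); yaw=np.radians(26)
q=down(yaw); print(imaging.camera('wrist')['T_tool_cam'])
for y in (yaw,yaw+np.pi): print(planner.solve_ik([*p,0.22],down(y)))
manip.move_to([p[0]-0.03,p[1]-0.015,0.24],q)
T=['pin','pin_tip','ring_hinge','ring_bar','thumb_tab']
a,_,_=look('wrist',T,2); save(a,'w1.png'); st()
c=np.array([0.60,0.025])
qc=down(np.radians(11.5))
manip.move_to([0.585,0.02,0.26],qc)
b,_,_=look('wrist',['clamp','clamp_hole','bush'],2)
im=np.hstack([a['image'],b['image']])[:,:,::-1]
cv2.imwrite('pics/w12.png',cv2.resize(im,(800,300),interpolation=cv2.INTER_AREA)); cv2.imwrite('pics/wc.png',b['image'][:,:,::-1]); st()
E
```

```text
[[-3.74714960e-04 -9.52103992e-01 -3.05774179e-01  7.95260482e-02]
 [ 9.99999771e-01 -5.28868823e-04  4.21301903e-04  1.82014488e-04]
 [-5.62837654e-04 -3.05773952e-01  9.52103972e-01 -1.44156452e-01]
 [ 0.00000000e+00  0.00000000e+00  0.00000000e+00  1.00000000e+00]]
[-0.66662924  0.47549407  1.24145607  1.86480513 -0.49210856  1.15999433
 -0.36895503]
[-0.65245569  0.45535404  1.2132626   1.86446246 -0.46797315  1.15131438
  2.75173539]
wrist pin 0.82 [ 0.5118 -0.213   0.0124] [278. 158.]
wrist pin 0.69 [ 0.3652 -0.387   0.0104] [342. 303.]
wrist pin_tip 0.95 [ 0.4018 -0.4106  0.0047] [368. 287.]
wrist pin_tip 0.89 [ 0.5586 -0.1891  0.0094] [277. 113.]
wrist ring_hinge 0.93 [ 0.3173 -0.1852  0.0097] [199. 275.]
wrist ring_hinge 0.75 [ 0.48   -0.2265  0.0065] [277. 185.]
wrist ring_bar 0.77 [ 0.4518 -0.2432  0.0923] [279. 234.]
wrist ring_bar 0.63 [ 0.2994 -0.3506  0.0871] [302. 370.]
wrist thumb_tab 0.95 [ 0.2801 -0.3311  0.0865] [281. 375.]
wrist thumb_tab 0.88 [ 0.4262 -0.2532  0.0852] [277. 255.]
t 4.84 tcp [ 0.4911 -0.2238  0.24  ] q [ 0.974  0.225 -0.    -0.   ] F [-0.3  0.2  0.5] g 1.001 0.0
wrist clamp 0.67 [ 4.444e-01  1.537e-01 -3.000e-04] [167. 246.]
wrist clamp_hole 0.87 [0.6087 0.0308 0.0661] [271. 159.]
wrist clamp_hole 0.84 [0.434  0.1536 0.0665] [148. 276.]Traceback (most recent call last):
  File "<stdin>", line 11, in <module>
  File "h.py", line 19, in look
    r=imaging.landmark_of(t,pic)
ValueError: it knows: clamp, clamp_hole, clothespin, cups_low, cups_tall, dish, mirror, pin, pin_tip, rattle_center, ring_bar, ring_hinge, seed_jar, thumb_tab
```

Run:
```python
from h import *
st()
qc=down(np.radians(11.5))
manip.move_to([0.55,0.02,0.20],qc)
o=sensors.get_obs()
b,_,_=look('wrist',['clamp','clamp_hole'],2)
np.savez('wc.npz',image=b['image'],**{k:b[k] for k in('fx','fy','cx','cy','T_tool_cam')},tcp_rot=o['tcp_rot'],tool_pos=o['tool_pos'])
a=cv2.imread('pics/w1.png')
im=np.hstack([a[60:340,140:420],b['image'][60:340,140:420,::-1]])
cv2.imwrite('pics/w12.png',cv2.resize(im,(800,400),interpolation=cv2.INTER_CUBIC)); st()
```

```text
t 6.02 tcp [0.5846 0.017  0.2601] q [ 0.995  0.098 -0.     0.   ] F [-0.4  0.1  0.2] g 1.003 0.0
wrist clamp 0.97 [0.6234 0.0278 0.0037] [284. 113.]
wrist clamp 0.94 [ 0.4443  0.1555 -0.0009] [153. 240.]
wrist clamp_hole 0.83 [0.6077 0.0272 0.0716] [282. 132.]
wrist clamp_hole 0.76 [0.4308 0.1529 0.0679] [128. 280.]
t 6.55 tcp [0.5522 0.0195 0.2019] q [0.995 0.1   0.002 0.   ] F [-0.  -0.6 -0.6] g 1.001 0.0
```

View pics/w12.png

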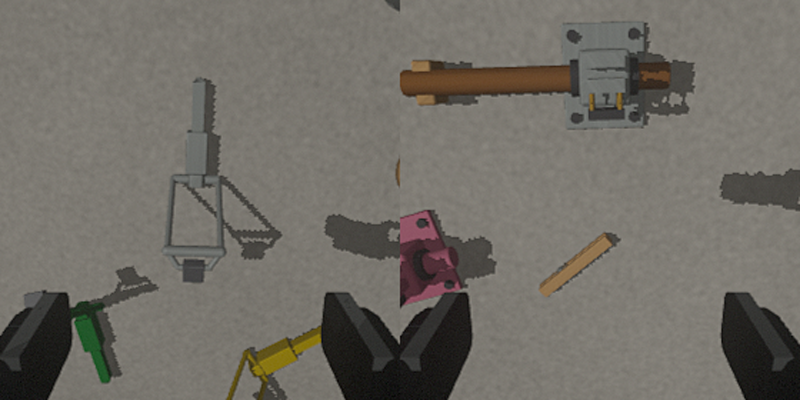

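Left: the grey steel pin, tip at crop px (202,80), head (197,155), ring open toward the bottom. It is clearly not the green or yellow one. Right: the grey steel clamp (605,75) with the brown perch. Both choices are confirmed. Next I refine the clamp's yaw and centre from the outline.

```bash
cat >> h.py <<'E'
def unproj(pic,o,uv,z):
    uv=np.atleast_2d(uv).astype(float); T=np.asarray(pic['T_tool_cam']); Rt=R.from_quat(o['tcp_rot'])
    d=np.c_[(uv[:,0]-pic['cx'])/pic['fx'],(uv[:,1]-pic['cy'])/pic['fy'],np.ones(len(uv))]
    d=Rt.apply(d@T[:3,:3].T); c=Rt.apply(T[:3,3])+np.asarray(o['tool_pos'])
    return c+d*((z-c[2])/d[:,2])[:,None]
def rowspan(m):
    return np.array([(v,np.flatnonzero(m[v])[0],np.flatnonzero(m[v])[-1],m[v].sum()) for v in np.flatnonzero(m.any(1))])
E
python3 - <<'E'
from h import *
o=sensors.get_obs(); b=imaging.camera('wrist')
m=imaging.outline_of('clamp',b)
for r in m[:3]:
    k=r['mask']; print(r['p'],k.sum(),np.argwhere(k).mean(0))
hsv=cv2.cvtColor(b['image'],cv2.COLOR_RGB2HSV)
k=[r['mask'] for r in m if abs(np.argwhere(r['mask'])[:,1].mean()-260)<60][0]
br=k&(hsv[:,:,1]>90)&(hsv[:,:,0]<20)
vu=np.argwhere(br); print('brown',br.sum(),vu.min(0),vu.max(0))
# perch centreline per column
pts=[]
for u in range(vu[:,1].min()+12,255):
    v=np.flatnonzero(br[:,u]); 
    if len(v)>10: pts.append((u,(v[0]+v[-1])/2))
P=unproj(b,o,pts,0.026)
l=cv2.fitLine(P[:,:2].astype(np.float32),cv2.DIST_HUBER,0,.001,.001).ravel(); d=l[:2]*np.sign(l[1]); print('perch dir',d,'yaw',np.degrees(np.arctan2(-d[0],d[1])),'pt',l[2:])
st_=k&(hsv[:,:,1]<60)
for v,a,e,n in rowspan(st_)[::3]: print(v,a,e,n,end=' | ')
E
```

```text
0.94 5531 [256.01247514 120.39269572]
0.83 6855 [118.13989788 253.0456601 ]
brown 2691 [107 141] [141 327]
perch dir [-0.22532886  0.97428274] yaw 13.022216 pt [0.602304  0.1158115]
79 304 307 4 | 82 253 310 58 | 85 253 310 58 | 88 253 310 58 | 91 253 310 58 | 94 254 310 57 | 97 254 310 57 | 100 254 310 57 | 103 254 310 57 | 106 254 310 57 | 109 172 305 54 | 112 149 306 52 | 115 259 306 48 | 118 260 306 47 | 121 260 328 47 | 124 260 327 47 | 127 260 316 57 | 130 197 310 78 | 133 175 310 47 | 136 169 310 50 | 139 256 310 48 | 142 256 310 55 | 145 256 310 55 | 148 256 310 55 | 151 256 309 54 | 154 258 264 7 |
```

```bash
python3 - <<'E'
from h import *
z=np.load('wc.npz'); b={k:z[k] for k in z.files}; o=b
E_=unproj(b,o,[(252.5,83),(255.7,149),(310.8,83),(310.2,149)],0.006)[:,:2]
for i in(0,2):
    d=E_[i]-E_[i+1]; print('edge yaw',np.degrees(np.arctan2(d[1],d[0])),np.linalg.norm(d))
print('widths',np.linalg.norm(E_[0]-E_[2]),np.linalg.norm(E_[1]-E_[3]))
y=np.radians(12.5); X=np.array([np.cos(y),np.sin(y)]);Y=np.array([-X[1],X[0]])
print('lat coords of edges',E_@Y, 'centre lat',(E_@Y).mean(), 'net origin lat',np.array([0.6225,0.0281])@Y,'along',np.array([0.6225,0.0281])@X,'perch along',np.array([0.6023,0.1158])@X)
E
python3 - <<'E'
from h import *
# pin close look
yaw=np.radians(26); manip.move_to([0.47,-0.228,0.21],down(yaw))
o=sensors.get_obs(); b=imaging.camera('wrist')
m=imaging.outline_of('pin',b)
for r in m[:3]:
    k=r['mask']; vu=np.argwhere(k); print(r['p'],k.sum(),vu.mean(0))
    if 240<vu[:,1].mean()<320:
        for v,a,e,n in rowspan(k)[::3]: print(v,a,e,n,end=' | ')
for t in ['pin','pin_tip','ring_hinge','ring_bar','thumb_tab']:
    for d in imaging.landmark_of(t,b)[:2]:
        w=cam2world(b,d['position'],o); print(t,d['p'],w.round(4),w2px(b,w,o))
st(); np.savez('wp.npz',image=b['image'],**{k:b[k] for k in('fx','fy','cx','cy','T_tool_cam')},tcp_rot=o['tcp_rot'],tool_pos=o['tool_pos'])
E
```

```text
edge yaw 12.919271332221786 0.06723619049224797
edge yaw 12.762116489579817 0.06721464660080187
widths 0.06003223346537497 0.05984734821636317
lat coords of edges [-0.07600525 -0.07649726 -0.13602546 -0.13633296] centre lat -0.10621523295069854 net origin lat -0.10729974187639893 along 0.6138262175838193 perch along 0.6130867923823681
0.89 2545 [186.778389   282.30609037]
95 284 285 2 | 98 281 288 8 | 101 280 289 10 | 104 280 289 10 | 107 280 289 10 | 110 280 288 9 | 113 280 288 9 | 116 280 288 9 | 119 280 288 9 | 122 280 288 9 | 125 279 288 10 | 128 279 288 10 | 131 279 288 10 | 134 279 287 9 | 137 276 290 15 | 140 275 291 17 | 143 275 291 17 | 146 275 291 17 | 149 275 291 17 | 152 275 290 16 | 155 275 290 16 | 158 275 290 16 | 161 275 290 16 | 164 275 290 16 | 167 275 290 16 | 170 274 289 16 | 173 263 300 38 | 176 262 301 40 | 179 262 301 20 | 182 262 301 8 | 185 262 302 8 | 188 262 302 9 | 191 261 302 10 | 194 261 302 9 | 197 261 303 10 | 200 261 303 9 | 203 260 303 10 | 206 261 303 9 | 209 261 303 8 | 212 261 304 8 | 215 260 304 9 | 218 260 304 9 | 221 259 304 10 | 224 259 305 24
[... 235 characters left out ...]
 0.89 [ 0.5156 -0.2111  0.0138] [283.30310696 140.41572279]
pin 0.61 [ 0.3654 -0.3901  0.0101] [353.75636302 304.52844462]
pin_tip 0.71 [ 0.5578 -0.1901  0.0077] [283.27998971  94.91487616]
pin_tip 0.64 [ 0.244  -0.2393  0.0112] [213.28870131 331.68261354]
ring_hinge 0.87 [ 0.3198 -0.1869  0.0108] [197.93833132 272.32619527]
ring_hinge 0.7 [ 0.3267 -0.3645  0.0118] [322.94539811 320.24381193]
ring_bar 0.8 [ 0.4533 -0.2414  0.0928] [284.28049555 225.13413007]
thumb_tab 0.91 [ 0.4263 -0.2495  0.0839] [279.16272165 248.51889058]
thumb_tab 0.71 [ 0.3592 -0.1465  0.0789] [158.12748606 259.86093927]
t 8.02 tcp [ 0.4705 -0.2271  0.2099] q [ 0.974  0.226 -0.     0.   ] F [-1.4  0.9  0.9] g 0.999 0.0
```

Run:
```python
from h import *
z=np.load('wc.npz'); b={k:z[k] for k in z.files}
E_=unproj(b,b,[(252.5,83),(255.7,149),(310.8,83),(310.2,149)],0.006)[:,:2]
y=np.radians(12.9); X=np.array([np.cos(y),np.sin(y)]);Y=np.array([-X[1],X[0]])
al=np.array([0.6023,0.1158])@X; n=np.array([0.6226,0.0281])
print('al',al,n@X,'lat',(E_@Y).mean(),n@Y)
C=X*((al+n@X)/2)+Y*((E_@Y).mean()*.6+.4*(n@Y)); print('clamp origin',C,'mouth',C-0.014*X)
z=np.load('wp.npz'); b={k:z[k] for k in z.files}
S=unproj(b,b,[(285,101),(284.5,110),(284,122),(283.4,133)],0.014)[:,:2]
H=unproj(b,b,[(283.2,140),(282.8,152),(282.5,165),(283.3,136.3),(282,171.5)],0.018)[:,:2]
P=np.r_[S,H[:3]].astype(np.float32)
l=cv2.fitLine(P,cv2.DIST_L2,0,.001,.001).ravel(); print('pin yaw',np.degrees(np.arctan2(l[1],l[0])))
print('shoulder',H[3],'headback',H[4],np.linalg.norm(H[3]-H[4]),'tip',unproj(b,b,[(285,94.5)],0.009)[:,:2], 'resid',(P-l[2:])@[-l[1],l[0]])
```

```text
al 0.612951030695441 0.6131596477633625 lat -0.11047272697892709 -0.11160473267164502
clamp origin [0.62234669 0.02873877] mouth [0.60870004 0.02561327]
pin yaw 24.03522
shoulder [ 0.51976538 -0.20888533] headback [ 0.48466628 -0.224711  ] 0.03850193124197132 tip [[ 0.55895721 -0.19160443]] resid [-1.4665906e-04 -8.7531935e-06 -8.0076137e-07  1.6103407e-04
  1.5231778e-04  5.1554165e-05 -2.0865606e-04]
```

Run:
```python
from h import *
y=np.radians(24.0); q=down(y); p=np.array([0.5188,-0.2093])-0.015*np.array([np.cos(y),np.sin(y)])
manip.move_to([*p,0.09],q); st()
manip.servo_line([*p,0.003],rate=0.08); st()
manip.set_gripper(0.0,effort=70); st()
manip.servo_line([*p,0.03],rate=0.08); st()
manip.servo_line([*p,0.14],rate=0.15)
o=sensors.get_obs(); b=imaging.camera('wrist'); st()
save(b,'held.png',(140,60,420,340),2)
for t in ['pin','pin_tip','ring_hinge','ring_bar','thumb_tab']:
    for d in imaging.landmark_of(t,b)[:1]:
        w=cam2world(b,d['position'],o); v=R.from_quat(o['tcp_rot']).inv().apply(w-o['tool_pos']); print(t,round(d['p'],2),w.round(4),'tool',v.round(4))
np.savez('wh.npz',image=b['image'],**{k:b[k] for k in('fx','fy','cx','cy','T_tool_cam')},tcp_rot=o['tcp_rot'],tool_pos=o['tool_pos'])
```

```text
t 8.58 tcp [ 0.5049 -0.2161  0.0902] q [ 0.978  0.208 -0.001  0.   ] F [ 0.5 -0.4  0.9] g 1.002 0.0
t 9.82 tcp [ 0.5056 -0.2157  0.0035] q [0.978 0.208 0.001 0.   ] F [-0.8 -0.   0.7] g 1.002 0.0
t 10.46 tcp [ 0.5054 -0.2156  0.0034] q [0.978 0.208 0.    0.   ] F [-0.6  0.   2.1] g 0.188 71.1
t 10.94 tcp [ 0.5056 -0.2154  0.0306] q [0.978 0.208 0.001 0.   ] F [-0.1 -0.2 -0.6] g 0.189 70.7
t 11.88 tcp [ 0.5041 -0.2148  0.1388] q [ 0.978  0.208 -0.001 -0.001] F [-0.4  0.6 -1.3] g 0.189 70.7
pin 0.61 [ 0.3637 -0.3914  0.0116] tool [-0.2001  0.1042  0.1276]
pin_tip 0.87 [ 0.5548 -0.1881  0.1431] tool [ 0.057  -0.0038 -0.004 ]
ring_hinge 0.89 [ 0.48   -0.222   0.1432] tool [-0.0252 -0.0034 -0.0041]
ring_bar 0.66 [0.4694 0.0197 0.0019] tool [ 0.0637 -0.2282  0.1374]
thumb_tab 0.21 [ 0.5562 -0.1884  0.1464] tool [ 0.0582 -0.003  -0.0073]
```

View pics/held.png

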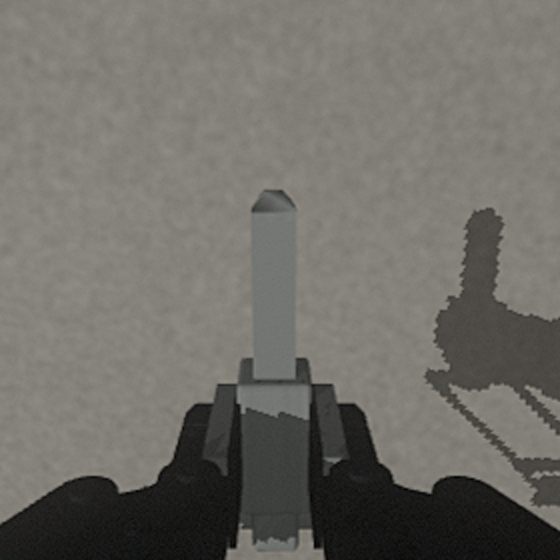

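Run:
```python
from h import *
z=np.load('wh.npz'); b={k:z[k] for k in z.files}
print(b['cx'],b['cy'],b['fx'])
top=b['tool_pos'][2]+0.0055
def tool(uv,zz): 
    w=unproj(b,b,uv,zz); return R.from_quat(b['tcp_rot']).inv().apply(w-b['tool_pos'])
f=lambda u,v:(140+u/2,60+v/2)
print(tool([f(274,215),f(274,300),f(274.5,375)],top+.005).round(4))
print('tip',tool([f(274,190)],top).round(4),'head',tool([f(275,383),f(277,515)],top+.009).round(4))
```

```text
277.1160803962046 208.20005789924522 303.6192298716306
[[ 0.0539 -0.001  -0.0106]
 [ 0.0341 -0.001  -0.0105]
 [ 0.015  -0.0009 -0.0105]]
tip [[ 0.0587 -0.001  -0.0056]] head [[ 0.0148 -0.0008 -0.0145]
 [-0.0221 -0.0003 -0.0145]]
```

```bash
cat >> h.py <<'E'
YC=np.radians(12.9); X=np.array([np.cos(YC),np.sin(YC),0]); Y=np.array([-X[1],X[0],0]); Z=np.array([0,0,1.])
MOUTH=np.array([0.6087,0.0256,0.065]); PX=0.0148; PZ=0.0055
def tcp_for(s,dy=0,dz=0):  # TCP so that pin origin is at MOUTH + s X + dy Y + dz Z
    return MOUTH+s*X+dy*Y+dz*Z-PX*X-PZ*Z
def fl(n=3):
    f=np.mean([sensors.get_obs()['ft_force'] for _ in range(n)],0); return np.array([f@X,f@Y,f[2]])
E
python3 - <<'E'
from h import *
q=down(YC)
p=tcp_for(-0.072,0.0005)
manip.move_to(p+[0,0,0.06],q); manip.servo_line(p,rate=0.1); manip.hold(0.2)
o=st(); print('err',(o['tool_pos']-p)@X,(o['tool_pos']-p)@Y, (o['tool_pos']-p)[2])
c0=sensors.get_obs()['clock'];print('F0',fl(5),sensors.get_obs()['clock']-c0)
b=imaging.camera('wrist'); save(b,'appr.png',(180,20,380,220),3)
s=imaging.camera('scene'); 
for t in('clamp_hole','pin_tip'):
    for pic in(b,s):
        for d in imaging.landmark_of(t,pic)[:2]:
            w=cam2world(pic,d['position'],o)-MOUTH; print(t,round(d['p'],2),'rel mouth',(w@X).round(4),(w@Y).round(4),w[2].round(4))
np.savez('wa.npz',image=b['image'],**{k:b[k] for k in('fx','fy','cx','cy','T_tool_cam')},tcp_rot=o['tcp_rot'],tool_pos=o['tool_pos'])
E
```

```text
t 13.97 tcp [0.5247 0.0068 0.0602] q [ 0.994  0.112  0.001 -0.   ] F [-0.  -0.5 -2.2] g 0.191 70.7
err 0.0007398037087899624 -0.00010154367595920033 0.000716922716290376
F0 [-0.13645602 -0.45453956 -2.19152659] 0.0
clamp_hole 0.72 rel mouth -0.0001 0.0028 0.0041
clamp_hole 0.84 rel mouth 0.1772 0.0076 0.0011
clamp_hole 0.81 rel mouth -0.0006 0.0015 0.0008
pin_tip 0.82 rel mouth -0.0278 0.0027 -0.0004
pin_tip 0.98 rel mouth -0.4126 -0.1781 -0.0544
pin_tip 0.9 rel mouth -0.2939 -0.3819 -0.0514
```

View pics/appr.png

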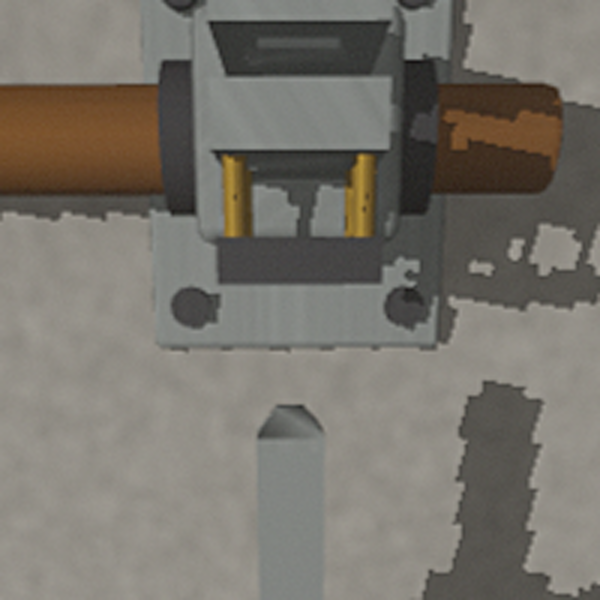

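```bash
cat > ins.py <<'E'
from h import *
import sys,json
def advance(s,s_end,dy,dz,step,fmax,F0,verbose=True):
    while s<s_end:
        s+=step; manip.servo_line(tcp_for(s,dy,dz),rate=0.02); F=fl()-F0
        o=sensors.get_obs(); d=np.array(o['tool_pos'])-tcp_for(0,0,0)
        if verbose: print(f"{s*1e3:.1f} F {F.round(1)} act {d@X*1e3:.1f} {d@Y*1e3:.1f} {d[2]*1e3:.1f} dy {dy*1e3:.2f} dz {dz*1e3:.2f} t {o['clock']:.1f}")
        if F[0]<-fmax: print('STOP'); break
        if abs(F[1])>1.5: dy+=np.clip(F[1]*0.0001,-.0003,.0003)
        if abs(F[2])>1.5: dz+=np.clip(F[2]*0.0001,-.0003,.0003)
    json.dump([s,dy,dz],open('s.json','w')); return s,dy,dz
E
python3 - <<'E'
from ins import *
F0=np.array([-0.1,-0.4,-2.0])
s,dy,dz=advance(-0.072,-0.055,-0.0007,0,0.0085,4,F0)
s,dy,dz=advance(s,-0.014,dy,dz,0.002,5,F0)
E
```

```text
-63.5 F [0.3 0.9 0.9] act -63.5 -0.8 -0.1 dy -0.70 dz 0.00 t 14.9
-55.0 F [-0.6  1.2  1. ] act -55.0 -0.7 -0.0 dy -0.70 dz 0.00 t 15.4
-53.0 F [-0.   0.4  0.4] act -52.9 -0.7 0.0 dy -0.70 dz 0.00 t 15.7
-51.0 F [0.1 0.5 1. ] act -50.8 -0.7 0.0 dy -0.70 dz 0.00 t 15.9
-49.0 F [-0.4  0.5  0.6] act -48.8 -0.7 0.0 dy -0.70 dz 0.00 t 16.2
-47.0 F [-0.3  0.6  0.4] act -46.8 -0.7 0.1 dy -0.70 dz 0.00 t 16.4
-45.0 F [ 0.  -0.1  1.4] act -44.8 -0.7 0.0 dy -0.70 dz 0.00 t 16.7
-43.0 F [0.7 0.2 1. ] act -42.8 -0.7 0.0 dy -0.70 dz 0.00 t 16.9
-41.0 F [0.4 1.1 0.1] act -40.8 -0.7 0.0 dy -0.70 dz 0.00 t 17.2
-39.0 F [ 0.1 -0.   1.2] act -38.8 -0.7 0.0 dy -0.70 dz 0.00 t 17.4
-37.0 F [-0.5  0.9  0.1] act -36.8 -0.7 0.0 dy -0.70 dz 0.00 t 17.7
-35.0 F [1.1 0.3 1.3] act -34.8 -0.7 0.0 dy -0.70 dz 0.00 t 17.9
-33.0 F [-0.2 -0.1  1.2] act -32.8 -0.7 0.1 dy -0.70 dz 0.00 t 18.2
-31.0 F [0.7 1.7 0.4] act -30.8 -0.7 0.0 dy -0.70 dz 0.00 t 18.4
-29.0 F [0.7 0.7 1. ] act -28.8 -0.5 0.0 dy -0.53 dz 0.00 t 18.7
-27.0 F [1.3 0.8 0.3] act -26.8 -0.5 0.0 dy -0.53 dz 0.00 t 18.9
-25.0 F [0.3 0.4 0.6] act -24.8 -0.5 0.0 dy -0.53 dz 0.00 t 19.2
-23.0 F [-0.4  0.8  0.7] act -22.8 -0.5 0.0 dy -0.53 dz 0.00 t 19.4
-21.0 F [-0.3  0.2  0.3] act -20.8 -0.5 0.0 dy -0.53 dz 0.00 t 19.7
-19.0 F [0.9 1.  1.3] act -18.8 -0.5 0.0 dy -0.53 dz 0.00 t 19.9
-17.0 F [0.2 0.2 1. ] act -16.8 -0.5 0.0 dy -0.53 dz 0.00 t 20.2
-15.0 F [-0.4 -0.4  0.9] act -14.8 -0.5 0.0 dy -0.53 dz 0.00 t 20.4
-13.0 F [0.2 0.6 0.6] act -12.8 -0.5 0.0 dy -0.53 dz 0.00 t 20.7
```

Run:
```python
from ins import *
F0=np.array([0.1,0.2,-1.3])
s,dy,dz=json.load(open('s.json'))
advance(s,-0.0015,dy,dz,0.001,20.5,F0)
```

```text
-12.0 F [ 0.2 -0.2  0.6] act -11.9 -0.5 -0.0 dy -0.53 dz 0.00 t 20.9
-11.0 F [-0.3 -0.2 -0. ] act -10.9 -0.5 0.0 dy -0.53 dz 0.00 t 21.2
-10.0 F [ 0.2 -0.  -0.6] act -9.9 -0.5 0.0 dy -0.53 dz 0.00 t 21.4
-9.0 F [-2.   0.4  0.9] act -9.8 -0.6 -0.2 dy -0.53 dz 0.00 t 21.7
-8.0 F [-4.6  0.1  2.9] act -9.8 -0.6 -0.4 dy -0.53 dz 0.00 t 21.9
-7.0 F [-6.3  0.1  2.5] act -9.8 -0.6 -0.4 dy -0.53 dz 0.29 t 22.2
-6.0 F [-8.2  0.9  3.9] act -9.8 -0.5 -0.4 dy -0.53 dz 0.54 t 22.4
-5.0 F [-9.4  0.3  4.6] act -9.8 -0.5 -0.4 dy -0.53 dz 0.84 t 22.7
-4.0 F [-11.5   0.9   5.7] act -9.8 -0.6 -0.4 dy -0.53 dz 1.14 t 22.9
-3.0 F [-11.8   0.7   6. ] act -9.8 -0.5 -0.4 dy -0.53 dz 1.44 t 23.2
-2.0 F [-12.5   0.8   6.2] act -9.5 -0.6 -0.3 dy -0.53 dz 1.74 t 23.4
-1.0 F [-13.5   0.4   4.6] act -9.1 -0.5 -0.3 dy -0.53 dz 2.04 t 23.7
```

Run:
```python
from ins import *
F0=np.array([0.1,0.2,-1.3])
s,dy,dz=json.load(open('s.json'))
advance(s,0.0065,dy,dz,0.001,20.5,F0)
```

```text
0.0 F [-14.4  -0.1   4.1] act -8.6 -0.5 -0.3 dy -0.53 dz 2.34 t 23.9
1.0 F [-14.2   0.8   3.3] act -8.1 -0.5 -0.2 dy -0.53 dz 2.64 t 24.2
2.0 F [-14.7   0.7   3.9] act -7.5 -0.5 -0.2 dy -0.53 dz 2.94 t 24.4
3.0 F [-15.    1.4   2.7] act -6.9 -0.5 -0.2 dy -0.53 dz 3.24 t 24.7
4.0 F [-15.    0.5   2.9] act -6.3 -0.5 -0.1 dy -0.53 dz 3.52 t 24.9
5.0 F [-15.2   0.1   2.1] act -5.7 -0.5 -0.1 dy -0.53 dz 3.81 t 25.2
6.0 F [-14.9   0.5   0.3] act -4.9 -0.5 -0.1 dy -0.53 dz 4.02 t 25.4
7.0 F [-15.9   0.7   0.6] act -3.8 -0.5 -0.1 dy -0.53 dz 4.02 t 25.7
```

Run:
```python
from ins import *
F0=np.array([0.1,0.2,-1.3])
s,dy,dz=json.load(open('s.json'))
s,dy,dz=advance(s,0.0195,dy,dz,0.001,19,F0)
manip.hold(0.3); print(fl()-F0); st()
```

```text
8.0 F [-15.1  -0.1  -0.3] act -2.7 -0.5 -0.1 dy -0.53 dz 4.02 t 25.9
9.0 F [-14.2  -0.8   0.7] act -1.6 -0.5 -0.1 dy -0.53 dz 4.02 t 26.2
10.0 F [-14.8   0.8  -0. ] act -0.5 -0.5 -0.1 dy -0.53 dz 4.02 t 26.4
11.0 F [-15.5  -0.4   1.3] act 0.2 -0.5 -0.1 dy -0.53 dz 4.02 t 26.7
12.0 F [-17.7   0.4   3.7] act 0.2 -0.5 -0.1 dy -0.53 dz 4.02 t 26.9
13.0 F [-17.9   0.5   3.7] act 0.2 -0.5 -0.1 dy -0.53 dz 4.32 t 27.2
14.0 F [-19.1   0.6   4.2] act 0.2 -0.5 -0.1 dy -0.53 dz 4.62 t 27.4
STOP
[-19.34819657   0.5935334    3.19396052]
t 27.73 tcp [0.5946 0.0219 0.0594] q [ 0.994  0.111 -0.014 -0.001] F [-18.9  -3.5   1.9] g 0.189 71.1
```

Run:
```python
from ins import *
s,dy,dz=json.load(open('s.json'))
manip.servo_line(tcp_for(0.0,-0.0005,0.0),rate=0.05); manip.hold(.1); print(fl(),st()['tool_pos']-tcp_for(0))
manip.set_gripper(0.45); o=st()
manip.servo_line(tcp_for(0.0,-0.0005,0.11),rate=0.15)
manip.set_gripper(0.0,effort=30)
q=down(YC)
p=tcp_for(-0.16,0,0.16); manip.move_to(p,q)
o=st(); b=imaging.camera('wrist'); s=imaging.camera('scene')
H=MOUTH-0.042*X
for t in('pin','pin_tip','ring_hinge','ring_bar','thumb_tab'):
    for n,pic in(('w',b),('s',s)):
        for d in imaging.landmark_of(t,pic)[:3]:
            w=cam2world(pic,d['position'],o)-H
            if np.linalg.norm(w)<.15: print(t,n,round(d['p'],2),'rel hinge',(w@X).round(4),(w@Y).round(4),w[2].round(4))
im=np.hstack([b['image'][40:420,100:460],cv2.resize(s['image'][120:310,230:430],(400,380))])[:,:,::-1]
cv2.imwrite('pics/home.png',im)
```

```text
t 28.27 tcp [0.5947 0.0219 0.0596] q [ 0.994  0.113 -0.     0.   ] F [-2.5 -1.6 -1.7] g 0.186 70.5
[-2.83246796 -1.04167089 -1.68767773] [ 3.90669397e-04 -4.44553175e-04  7.45197786e-05]
t 28.62 tcp [0.5958 0.0222 0.0602] q [0.994 0.113 0.001 0.   ] F [-0.1 -0.3 -0.2] g 0.451 0.0
t 30.69 tcp [ 0.4393 -0.0126  0.2201] q [ 0.994  0.113  0.001 -0.001] F [0.4 0.2 0.6] g 0.002 0.0
pin s 0.94 rel hinge 0.0424 0.0024 -0.0007
pin_tip s 0.72 rel hinge 0.0794 -0.0028 0.0004
ring_hinge w 0.84 rel hinge -0.001 0.0036 -0.0035
ring_hinge s 0.85 rel hinge -0.0 0.0021 0.0015
ring_bar w 0.57 rel hinge -0.0385 0.0008 0.0772
ring_bar s 0.58 rel hinge -0.0429 -0.0019 0.0727
thumb_tab w 0.76 rel hinge -0.0644 -0.001 0.0696
thumb_tab s 0.86 rel hinge -0.0687 0.0016 0.0687
```

View pics/home.png

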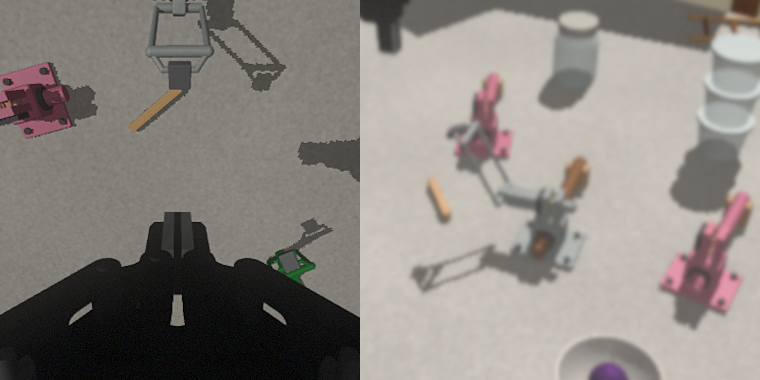

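The picture shows the pin fully home in the clamp (scene half, about (540,205)) and the ring open and leaning back, with its tab at (180,75) in the wrist half. Next I swing the ring over along the tab's arc.

```bash
cat > ring.py <<'E'
from h import *
H=MOUTH-0.042*X+0.0003*X-0.0005*Y
def pose(th,du=0.,dn=0.,al=None):
    """TCP pose with front bottom edge of shut fingers on tab face; th = ring angle from shank (deg)"""
    if al is None: al=np.interp(th,[-5,20,115],[-8,0,25])
    t=np.radians(th); a=np.radians(al)
    u=np.array([np.cos(t),np.sin(t)]); n=np.array([-u[1],u[0]])
    c=(0.092+du)*u+(0.024+dn)*n
    c=c-0.011*np.array([np.cos(a),np.sin(a)])
    return H+c[0]*X+c[1]*Z, down(YC,a)
DU=lambda th: np.interp(th,[-5,15,60,115],[.003,.001,0,-.002])
E
python3 - <<'E'
from ring import *
ok=[(th,planner.solve_ik(*pose(th,DU(th)))) for th in range(115,-11,-5)]
print([t for t,j in ok if j is None]); print(np.ptp(np.array([j for t,j in ok if j is not None]),axis=0))
p,q=pose(115,-.002,.02); manip.move_to(p,q); F0=fl(5); print(F0); st()
for th in range(115,30,-7):
    p,q=pose(th,DU(th),-.001); manip.servo_line(p,rate=0.05,ori=q)
    print(th,(fl()-F0).round(1),end=' ; ')
st(); s=imaging.camera('scene'); o=sensors.get_obs()
for t in('ring_bar','thumb_tab'):
    for d in imaging.landmark_of(t,s)[:3]:
        w=cam2world(s,d['position'])-H
        if np.linalg.norm(w)<.15: print(t,round(d['p'],2),(w@X).round(4),(w@Y).round(4),w[2].round(4),'ang',np.degrees(np.arctan2(w[2],w@X)))
save(s,'mid.png',(230,120,430,310),3)
E
```

```text
[]
[0.85048618 0.97571705 0.76623209 0.77817576 0.84264834 0.80872238
 0.62175096]
[ 0.5126598  -0.02907867  0.2450611 ]
t 32.02 tcp [ 0.4833 -0.0037  0.124 ] q [ 0.97   0.11   0.215 -0.024] F [0.5 0.1 0.2] g 0.001 0.0
115 [-1.8 -0.  -0.2] ; 108 [-0.5  0.5 -0.7] ; 101 [-0.9 -0.3 -0.4] ; 94 [-0.9 -0.  -0.1] ; Traceback (most recent call last):
  File "<stdin>", line 6, in <module>
station.IKError: the arm cannot follow that straight line within its joint ranges
```

Run:
```python
from ring import *
st(); print(np.round(sensors.get_obs()['joint_pos'],2))
for th in (94,87,80,66,45,20,0,-8):
    print(th,[(al,None if (j:=planner.solve_ik(*pose(th,DU(th),-.001,al))) is None else np.round(j,2).tolist()) for al in (np.interp(th,[-5,20,115],[-8,0,25]).round(),0)])
```

```text
t 33.74 tcp [0.5287 0.0074 0.1498] q [ 0.979  0.111  0.168 -0.02 ] F [-0.4 -0.1  0.2] g -0.002 0.2
[-1.73 -0.39  1.57  2.25  0.61  0.63 -1.89]
94 [(np.float64(19.0), [-1.73, -0.4, 1.57, 2.24, 0.62, 0.64, -1.9]), (0, [-0.88, 0.35, 0.93, 1.99, -0.34, 0.96, -1.12])]
87 [(np.float64(18.0), [-0.94, 0.14, 0.95, 2.2, -0.33, 0.58, -1.11]), (0, [-0.88, 0.37, 0.93, 1.97, -0.36, 0.98, -1.12])]
80 [(np.float64(16.0), [-0.93, 0.2, 0.94, 2.15, -0.37, 0.63, -1.09]), (0, [-0.87, 0.4, 0.93, 1.94, -0.38, 0.99, -1.11])]
66 [(np.float64(12.0), [-0.71, 0.25, 0.71, 2.04, -0.31, 0.72, -1.17]), (0, [-0.85, 0.46, 0.93, 1.88, -0.43, 1.02, -1.08])]
45 [(np.float64(7.0), [-0.69, 0.39, 0.71, 1.91, -0.37, 0.84, -1.14]), (0, [-0.67, 0.47, 0.7, 1.81, -0.35, 1.0, -1.17])]
20 [(np.float64(0.0), [-0.65, 0.57, 0.7, 1.75, -0.43, 0.98, -1.12]), (0, [-0.65, 0.57, 0.7, 1.75, -0.43, 0.98, -1.12])]
0 [(np.float64(-6.0), [-0.62, 0.7, 0.7, 1.64, -0.46, 1.09, -1.12]), (0, [-0.64, 0.64, 0.7, 1.73, -0.49, 0.96, -1.09])]
-8 [(np.float64(-8.0), [-0.61, 0.74, 0.7, 1.61, -0.47, 1.12, -1.12]), (0, [-0.64, 0.66, 0.7, 1.73, -0.51, 0.94, -1.07])]
```

Run:
```python
from ring import *
AL=lambda th: np.interp(th,[-5,15,115],[-8,0,14])
p0,q0=np.array(sensors.get_obs()['tool_pos']),sensors.get_obs()['tcp_rot']
manip.servo_line(p0-0.03*X,rate=0.08); 
manip.servo_line(np.array(sensors.get_obs()['tool_pos'])-0.045*X-0.02*Z,rate=0.1); st()
# better branch, tool vertical, clear behind the ring
j=np.array([-0.9,0.3,0.93,2.05,-0.32,0.9,-1.12]); 
print(planner.solve_ik(pose(115,-.002,.03,0)[0],down(YC)))
cur=np.array(sensors.get_obs()['joint_pos']); print(cur.round(2))
p,q=pose(115,-.002,.03,14); k=planner.solve_ik(p,q); print(k.round(2),st()['tool_pos']-p)
```

```text
t 34.92 tcp [ 0.4564 -0.0097  0.1301] q [ 0.979  0.111  0.169 -0.019] F [ 1.4 -0.3 -0. ] g -0.007 0.0
[-0.71322536  0.21978254  0.70505471  2.13511768 -0.18970959  0.84695206
 -1.23932344]
[-1.39 -0.38  1.28  2.41  0.6   0.57 -1.88]
t 34.92 tcp [ 0.4564 -0.0097  0.1301] q [ 0.979  0.111  0.169 -0.019] F [ 1.4 -0.3 -0. ] g -0.007 0.0
[-1.66 -0.35  1.54  2.32  0.54  0.65 -1.83] [-0.01661912 -0.00371938  0.00904934]
```

Run:
```python
from ring import *
AL=lambda th: np.interp(th,[-5,15,115],[-8,0,12])
p,_=pose(115,-.002,.03,0)
o=st(); manip.servo_line(np.array(o['tool_pos'])-0.03*X+0.05*Z,rate=0.15); st()
manip.move_to(p-0.03*X+0.05*Z,down(YC)); st(); print(np.round(sensors.get_obs()['joint_pos'],2))
p,q=pose(115,-.002,.02,AL(115)); print(planner.solve_ik(p,q).round(2))
manip.servo_line(p,rate=0.12,ori=q); print(np.round(sensors.get_obs()['joint_pos'],2))
F0=fl(5)
for th in range(115,30,-7):
    p,q=pose(th,DU(th),-.001,AL(th)); manip.servo_line(p,rate=0.06,ori=q)
    print(th,(fl()-F0).round(1),end=' ; ')
st(); print(np.round(sensors.get_obs()['joint_pos'],2)); s=imaging.camera('scene')
for t in('ring_bar','thumb_tab'):
    for d in imaging.landmark_of(t,s)[:3]:
        w=cam2world(s,d['position'])-H
        if np.linalg.norm(w)<.15: print(t,round(d['p'],2),(w@X).round(4),(w@Y).round(4),w[2].round(4),'ang',np.degrees(np.arctan2(w[2],w@X)))
save(s,'mid.png',(230,120,430,310),3)
```

```text
t 34.92 tcp [ 0.4564 -0.0097  0.1301] q [ 0.979  0.111  0.169 -0.019] F [ 1.4 -0.3 -0. ] g -0.007 0.0
t 35.47 tcp [ 0.4281 -0.0167  0.1807] q [ 0.979  0.11   0.169 -0.019] F [ 0.6 -0.4  0.9] g -0.002 0.0
t 36.07 tcp [ 0.4428 -0.0129  0.1733] q [ 0.994  0.113 -0.001  0.002] F [-1.7 -0.5 -0.8] g 0.004 0.0
[-1.33  0.1   1.35  2.17 -0.12  0.95 -1.26]
[-1.15  0.17  1.19  2.27 -0.35  0.63 -1.06]
[-1.16  0.17  1.2   2.27 -0.35  0.63 -1.06]
115 [-5.4  0.9  7.5] ; 108 [-0.8  1.1  2.9] ; 101 [-0.8  1.1  1.7] ; 94 [0.1 0.9 1.2] ; 87 [-0.9  1.6  0.9] ; 80 [-0.8  1.4  1.6] ; 73 [-0.7  0.5  2. ] ; 66 [-0.2  0.7  0.3] ; 59 [-0.2  1.   0.7] ; 52 [-0.2  0.7  1.2] ; 45 [-0.4 -0.6  1.6] ; 38 [-0.1  0.8  0.5] ; 31 [1.3 0.1 1.3] ; t 41.33 tcp [0.6233 0.0285 0.1318] q [ 0.994  0.112  0.016 -0.002] F [ 1.2 -0.5  0.6] g -0.001 0.1
[-0.82  0.6   0.94  1.81 -0.58  1.   -1.  ]
ring_bar 0.57 0.0683 -0.0009 0.0448 ang 33.23961222279955
thumb_tab 0.6 0.0631 0.0049 0.0653 ang 45.98025701344677
```

View pics/mid.png

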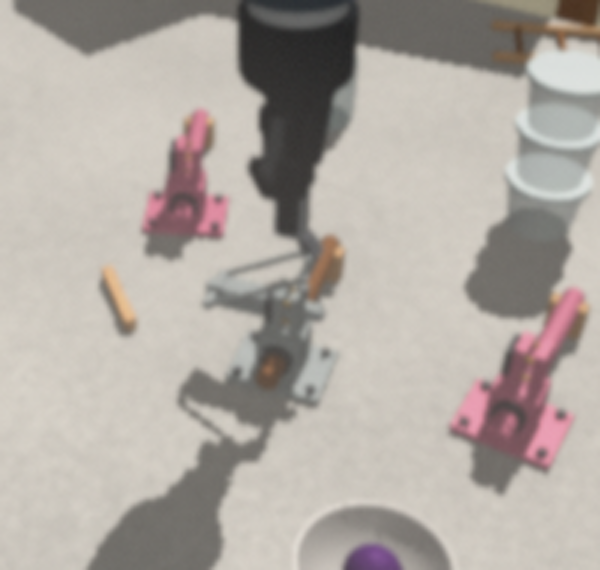

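The ring is pushed over to about 33°, with the fingers on the tab at (300,235). I continue down and press to snap it.

Run:
```python
from ring import *
AL=lambda th: np.interp(th,[-5,15,115],[-8,0,12])
F0=np.array([0.5,0,-.3])
def rep(th):
    o=sensors.get_obs(); F=fl()-F0; c=np.array(o['tool_pos'])-pose(-5,DU(-5),0,AL(-5))[0]
    print(f"{th:.1f} F {F.round(1)} above closed face: {c[2]*1e3:.1f} x {c@X*1e3:.1f} t {o['clock']:.1f}"); return F
for th in (24,18,13,9,6): 
    p,q=pose(th,DU(th),-.0005,AL(th)); manip.servo_line(p,rate=0.06,ori=q); rep(th)
p,q=pose(-5,DU(-5),0,AL(-5)); z0=sensors.get_obs()['tool_pos'][2]
manip.servo_line([*p[:2],z0-.001],rate=0.06,ori=q); F=rep(0)
z=z0-.001
for i in range(22):
    z-=.001; manip.servo_line([*p[:2],z],rate=0.03,ori=q); F=rep(z-p[2])
    if F[2]>16: break
    if z<p[2]-.001 and F[2]<3 and sensors.get_obs()['tool_pos'][2]<p[2]-.0: break
```

```text
24.0 F [-0.4 -0.4  1. ] above closed face: 41.4 x -21.5 t 41.8
18.0 F [-0.4 -0.5  0.5] above closed face: 33.3 x -15.7 t 42.1
13.0 F [-0.6 -0.2  0.8] above closed face: 26.5 x -11.2 t 42.4
9.0 F [-0.9  0.5 -0.1] above closed face: 21.0 x -7.9 t 42.7
6.0 F [0.  0.2 0.8] above closed face: 16.6 x -5.9 t 42.9
0.0 F [0.7 0.4 1.5] above closed face: 15.8 x 1.1 t 43.2
0.0 F [ 0.6 -0.1  3.7] above closed face: 15.7 x 0.8 t 43.4
0.0 F [1.8 0.8 5.7] above closed face: 14.8 x 1.3 t 43.7
0.0 F [2.9 0.1 6.6] above closed face: 14.0 x 1.6 t 43.9
0.0 F [3.1 0.4 7.1] above closed face: 13.4 x 1.9 t 44.2
0.0 F [1.7 0.2 7.8] above closed face: 12.7 x 2.1 t 44.4
0.0 F [1.  0.1 7.4] above closed face: 11.9 x 2.3 t 44.7
0.0 F [ 0.7 -0.1  4.2] above closed face: 9.3 x 0.4 t 44.9
0.0 F [-0.8 -0.9 -1.3] above closed face: 6.3 x -1.7 t 45.2
0.0 F [-0.4  0.1  0.2] above closed face: 5.6 x -0.9 t 45.4
0.0 F [-0.6  0.   0.7] above closed face: 5.4 x -0.2 t 45.7
0.0 F [-1.2 -0.4 -0.1] above closed face: 4.5 x -0.1 t 45.9
0.0 F [-0.2 -0.4 -0.4] above closed face: 3.5 x -0.1 t 46.2
0.0 F [ 0.4 -0.4 -0.3] above closed face: 2.5 x -0.1 t 46.4
0.0 F [0.2 0.2 0.4] above closed face: 1.5 x -0.1 t 46.7
0.0 F [-0.7 -0.9  0. ] above closed face: 0.5 x -0.0 t 46.9
-0.0 F [-1.3  0.5  0.8] above closed face: -0.5 x -0.1 t 47.2
-0.0 F [-0.6 -0.3  0.6] above closed face: -1.5 x -0.0 t 47.4
```

Run:
```python
from ring import *
p=np.array(sensors.get_obs()['tool_pos']); 
manip.servo_line(p+[0,0,0.06],rate=0.12); manip.servo_line(p+[0,0,0.09]-0.13*X,rate=0.2); st()
o=sensors.get_obs(); b=imaging.camera('wrist'); s=imaging.camera('scene')
for t in('pin','ring_hinge','ring_bar','thumb_tab','pin_tip'):
    for n,pic in(('w',b),('s',s)):
        for d in imaging.landmark_of(t,pic)[:3]:
            w=cam2world(pic,d['position'],o)-H
            if np.linalg.norm(w)<.15: print(t,n,round(d['p'],2),(w@X).round(4),(w@Y).round(4),w[2].round(4),'ang',np.degrees(np.arctan2(w[2],w@X)).round(1))
im=np.hstack([cv2.resize(b['image'][0:210,170:380],(400,400)),cv2.resize(s['image'][170:290,260:380],(400,400),interpolation=cv2.INTER_CUBIC)])[:,:,::-1]
cv2.imwrite('pics/end.png',im)
```

```text
t 48.9 tcp [0.5258 0.0068 0.1705] q [ 0.991  0.113 -0.069  0.008] F [-0.1  0.4  0.1] g -0.001 0.0
pin w 0.82 0.0367 -0.0012 -0.0009 ang -1.4
pin s 0.69 0.0438 -0.0003 -0.0029 ang -3.7
ring_hinge w 0.68 -0.0027 0.0018 -0.0028 ang -134.7
ring_hinge s 0.91 -0.0036 0.0035 -0.0005 ang -172.3
ring_bar w 0.56 0.0878 0.0 -0.003 ang -1.9
thumb_tab s 0.53 0.0895 0.0036 0.0175 ang 11.1
pin_tip s 0.85 0.0803 0.0007 -0.0013 ang -0.9
```

View pics/end.png

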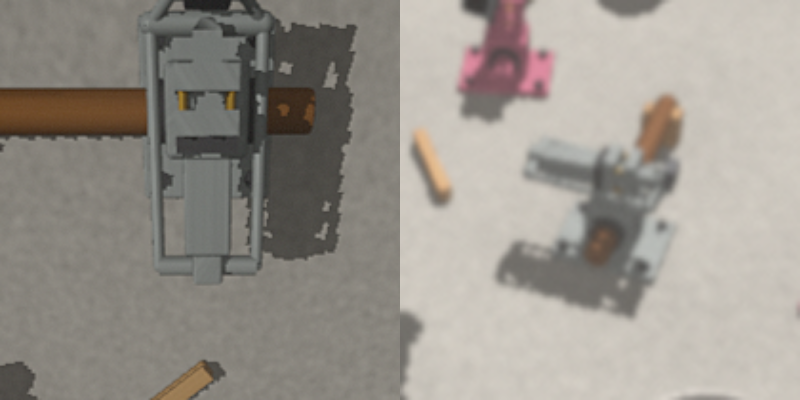

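The ring lies down over both lugs, with the bar at (205,20) beyond the pin's tip. It stays there with the robot clear, and the head sits against the flush bush at (207,145). Handing in.

```bash
python3 -c "
from station import order; print(order.job_done())"
```

```text
the job is handed in; nothing more can be done
None
```

The lock pin is fully home with the bush flush, the ring has snapped down past the pin's end and stays there, and the job was handed in at about 49 s; the verdict was not shown.

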